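# Level the low shelf on its screw foot under the spirit level

### The job

The low steel shelf next to the kimchi fridge has a springy end that settles onto its screw foot only when it is pushed down. Turn the foot's knob until, with the spirit level pushed down firmly so that the shelf sits on its foot, the bubble stands between the two lines; finish while still pressing the level down on the shelf like that, without letting go, and leave the other things on the table and shelf alone.

Things in the scene. Friction and masses are not known exactly. Their poses are not given: they have to be found in the camera images.
- level: spirit level, aluminium bar 36 wide (x), 240 long (y), 28 mm high with black ends, loose along the shelf; origin at the centre of its underside, +y towards the shelf's foot end. Vial 96 mm long in the middle of its top: two black lines (inner edges 35 mm apart) about the middle, pale bubble 24 mm long. Press it on its top about 85 mm from the middle on the foot side, clear of the vial
- bubble (a joint): distance of the bubble's centre from its stop at the level's +y (foot) end (m): 0.030 = middle of the vial, 0.060 = other stop. It goes to the higher end, 1 mm per mrad, settling in about 1 s. With the shelf pushed down on its foot it starts at 0.040 to 0.057 (foot too low); with the shelf not pushed down it stands near 0 and tells nothing of the foot
- shelf: steel board 150 wide (x), 330 long (y), 12 mm thick, a fork at its foot end round the foot's spindle; hinged at the other end; origin on the hinge line, mid-thickness, y towards the foot, z up; top 70 mm above the table when level. A spring lifts the foot end 0.03 rad; about 3 to 6 N near the level's foot end bring it down on the collar, 8 to 15 N hold it firmly
- collar: brass collar 32 mm across on the foot's spindle under the shelf's fork; origin on the axis at its top. Turning the knob clockwise seen from above raises it by 3 mm per radian, counter-clockwise lowers it. The pushed-down fork rests on it
- knob (a point): on the vertical axis of the foot's ribbed round black knob, 17 mm above its underside: 40 mm across, 30 mm high, top 135 mm above the table, just beyond the shelf's end. Clockwise from above raises the shelf end: 1 rad moves the pressed level's bubble about 8.5 mm to the foot end. Starts 1.4 to 3 rad short of level, stays where left (0.12 N m), grip from above in any direction; keeps its height
- wrench: small open-end wrench 130 mm long lying on the shelf beside the level; origin at the middle of its underside; leave alone
- jar: clear screw-top jar 84 mm across, 123 mm high; origin under its centre; leave alone
- tin: plain can 74 mm across, 90 mm high; origin under its centre; leave alone
- crock_lid: round stoneware crock lid 144 mm across with a knob, 48 mm high; origin under its centre; leave alone
- dustpan: yellow plastic dustpan, pan 200 x 220 mm, 46 mm high, handle to its -x; origin under the pan; leave alone
- screwdriver: screwdriver 200 mm long lying on the table; origin at the middle of its underside; leave alone
There are look-alikes about, which are no part of the job. What is shaped like the level but blue is not meant.

How it is judged:
At the end, for the whole second after the job is handed in: Still at the end the fingers press the level with more than 3 N, the level bears on the shelf (over 3 N) and the shelf on the foot's collar (over 1 N), the bubble's centre is within 6 mm of the vial's middle (the bubble between its lines) and the shelf within 9 mrad of level (value of joint bubble between 0.024 and 0.036 m and angle between shelf's own z axis and vertical below 0.009 rad and contact force between the fingers and level above 3 N and contact force between collar and shelf above 1 N and contact force between level and shelf above 3 N); the arm keeps its last pose, push and grip.
It fails at once if a bystander is pushed away by more than 40 mm (distance of any of wrench, jar, tin, crock_lid, dustpan, screwdriver from where it was at the start of the episode above 0.04 m).
It also fails if it takes over 69 s, if anything falls off the work surface, if the arm or the gripper's body presses on something with over 40 N, if the wrist force passes 120 N, or if a joint passes its speed limit or range.

### The arm

A 6-joint arm with a two-finger parallel gripper is mounted at the origin on the work surface. World frame = base frame: x ahead of the robot, y to its left, z up, the work surface at z = 0. Lengths are in m, angles in rad, forces in N, time in s.
With the tool pointing down it reaches from about 0.325 to 1 m from the base axis. Payload 5.1 kg.
Tool frame: the origin (TCP) lies at the very end of the fingers, on their centre line; the grasp point (between the pads) lies 19 mm behind it; z points along the fingers, y is the direction in which the jaws open and shut (so a half turn about z gives the same grasp; the last joint's range is limited). The gripper opens to 85 mm and grips with 20 to 120 N. Pads are 22 mm wide; open, the fingers measure 114 mm over their backs; the gripper's body (76 mm by 85 mm) begins 54 mm behind the grasp point. The pads swing forward as they close: fully open they stand 13 mm farther back than shut.
Start: joints at [-1.206, 0.124, 1.65, -0, 1.367, -0.083], TCP at [0.281, -0.586, 0.231] pointing down, gripper open.
Joint ranges: [-2.61, 2.61], [-1.02, 2.33], [0.03, 2.71], [-1.35, 4.49], [0.32, 2.68], [-2.91, 2.91]. Speed limits (rad/s): [2.57, 2.57, 3.14, 3.14, 3.14, 3.14].

### API

Orientations are given as a unit quaternion [x, y, z, w].
In Python, from plant import state, capture, sign_off, look_for, outline_of, pinpoint gives the robot as it stands.
- The arm moves only by the shell command python3 -m pendant 'ROWS'. ROWS is JSON, a list of rows, each a list of 3 entries, a list of its own where there are three numbers: the turn, a rotation vector about the world's x, y, z in rad, then the shift along the world's x, y, z in m, then the opening in per cent of the stroke, from 0 (shut) to 100 (fully open). A call has 1 to 10 rows; each row is the pose to reach, as a shift and turn from the pose commanded when the call began; what a row does not reach only later rows make up. A row lasts 1/10 s, in which the tool goes at most 50 mm and 8.59 degrees, less where a joint would pass 70% of its speed; a pose out of reach is approached as far as the arm can. A call with a gripper value outside its range is refused whole. The fingers move at their own pace and stop on an object; the grip force is fixed at half the most. Time passes only in rows, so rows that repeat a pose let the fingers close. It gives the time, the measured TCP pose, the force and the opening at its end, in the units of the state.
- state(): the state, without advancing time (a new reading comes with each control period).
- capture(name): name is "side" or "top" or "wrist"; returns a dict with "pixels" (480x640x3 uint8, red, green, blue), "z_map" (480x640 float32, m along the optical axis (not along the pixel's ray), 0 where there is no reading), "fovy" (degrees; the focal length in pixels is half the picture's height over the tangent of half this angle, whatever the lens; pixels are square), "cx", "cy" (the principal point, pixels), "k1" (the pictures are not rectified: a ray, as slopes to the right and down, at radius r is drawn at 1 + k1 r^2 times it, then the intrinsics apply), "R" (3x3) and "t" (3): a world point X has camera coordinates R X + t. Camera axes: x right, y down, z forward; pixel columns grow to the right and rows downward; lengths in m; the calibration is good to about 2 mm. A picture is of the moment at which its call begins.
- sign_off(): hands the job in, once; it reports no verdict.
Trained networks look in the newest picture that a camera, given by its name, has taken for a name from the list of things; names that differ only in an ending like _2 or _b are one class to them, and where a whole thing is asked for, a point or a joint stands for the part that bears it (a point fixed in the world has none). Each returns a list of dicts, best first, with "score" (0 to 1); they miss things now and then, are a little off and sometimes report something else, mostly with a low value. They report only what shows in the picture. A call takes as long as a camera call. They do not tell look-alikes from the thing itself.
- look_for(camera, label): "pixel" ([column, row] in pixels, amid what is visible of it).
- outline_of(camera, label): "mask" (480x640 bool, what is visible of it) and "pixel" ([column, row] in pixels, amid what is visible of it).
- pinpoint(camera, label): "pixel" ([column, row] in pixels: a listed point, or the origin of a listed thing).
The state is a dict: "t": time; "joint_positions": joint angles; "qvel": joint speeds; "effort": joint torques, N m; "tool_pos": TCP position; "orientation": TCP orientation; "contact_force": force on the tool from outside, world axes, zero at the start; "ft_torque": the same for the moment, N m; "width": opening from 0.0 (shut) to 1.0 (fully open).
Only numpy, scipy, OpenCV 4.12 (cv2) and the standard library are available. Lean on these libraries where they do the work, as an engineer would, in place of code of your own. Each camera call takes 0.05 s, during which the arm holds its last target.

## Working session

There is one attempt and no reset: what is moved stays moved. The work goes in short steps, Python scripts to look and compute and a shell command to move; the robot and the scene stay as the last step left them, time stands still between calls to the robot, and variables do not carry over. Pictures are saved under pics/ and viewed, and the job is handed in when it is done.

```bash
mkdir -p pics; ls
cat > h.py <<'E'
import numpy as np, cv2
from plant import state, capture, sign_off, look_for, outline_of, pinpoint
def save(c,n,box=None,s=1):
    im=c["pixels"][:,:,::-1]
    if box: im=im[box[1]:box[3],box[0]:box[2]]
    if s!=1: im=cv2.resize(im,None,fx=s,fy=s,interpolation=cv2.INTER_CUBIC)
    cv2.imwrite("pics/"+n,im)
def ray(c,p):
    f=240/np.tan(np.radians(c["fovy"])/2); K=np.array([[f,0,c["cx"]],[0,f,c["cy"]],[0,0,1.]])
    q=cv2.undistortPoints(np.array([[p]],float),K,np.array([c["k1"],0,0,0.]))[0,0]
    R=np.array(c["R"]);t=np.array(c["t"])
    return -R.T@t, R.T@np.array([q[0],q[1],1.])
def atz(c,p,z):
    o,d=ray(c,p); return o+d*(z-o[2])/d[2]
def depth(c,p):
    o,d=ray(c,p); return o+d*c["z_map"][int(round(p[1])),int(round(p[0]))]
E
python3 - <<'E'
from h import *
print(state())
for n in ["side","top","wrist"]:
    c=capture(n); save(c,n+"0.png"); print(n,c["fovy"],-np.array(c["R"]).T@c["t"])
    for l in ["level","knob","collar","shelf","wrench"]:
        for r in pinpoint(n,l)[:3]:
            p=r["pixel"]; print(l,round(r["score"],2),np.round(p),depth(c,p).round(3))
E
```

```text
pics
{'t': 0.0, 'joint_positions': array([-1.20557379e+00,  1.24497515e-01,  1.65170576e+00,  6.53050313e-06,
        1.36747665e+00, -8.25697181e-02]), 'qvel': array([-4.64550145e-04,  5.57510952e-05, -3.94683702e-05,  3.70588609e-04,
       -2.16970489e-04,  2.57335561e-04]), 'effort': array([ 1.17083837e-03, -4.23608243e+01, -3.65452373e+01,  1.15908160e-04,
        6.87802341e-03, -1.00807392e-05]), 'tool_pos': array([ 0.28120623, -0.58533705,  0.23003915]), 'orientation': array([ 9.75039411e-01,  2.22029410e-01, -1.43837198e-04, -1.03367988e-03]), 'contact_force': array([-0.66031548,  0.10552903,  0.16797789]), 'ft_torque': array([-0.01916556,  0.02399746,  0.02317605]), 'width': 0.9985726363345424}
side 43.574332122187954 [-0.22364903  0.9223756   0.90486308]
level 0.88 [328. 229.] [ 0.551 -0.013  0.1  ]
level 0.86 [362. 362.] [0.256 0.224 0.027]
level 0.8 [454. 259.] [0.147 0.124 0.284]
knob 0.65 [272. 223.] [ 0.756 -0.024  0.022]
knob 0.6 [282. 261.] [0.514 0.186 0.13 ]
collar 0.48 [280. 286.] [0.527 0.179 0.05 ]
collar 0.42 [361. 210.] [ 0.574 -0.177  0.068]
shelf 0.9 [361. 213.] [ 0.562 -0.16   0.072]
wrench 0.7 [356. 232.] [ 0.51  -0.071  0.079]
top 45.65507099446713 [0.44121047 0.04051699 1.45736981]
level 0.9 [350. 228.] [ 0.565 -0.048  0.106]
level 0.78 [244. 357.] [0.26  0.219 0.029]
level 0.65 [411. 340.] [ 0.29  -0.194  0.029]
knob 0.67 [254. 252.] [0.514 0.179 0.135]
shelf 0.8 [406. 226.] [ 0.577 -0.198  0.003]
wrench 0.64 [358. 252.] [ 0.51  -0.066  0.083]
wrist 64.20672190858005 [ 0.34523829 -0.55653773  0.37551211]
```

View pics/top0.png

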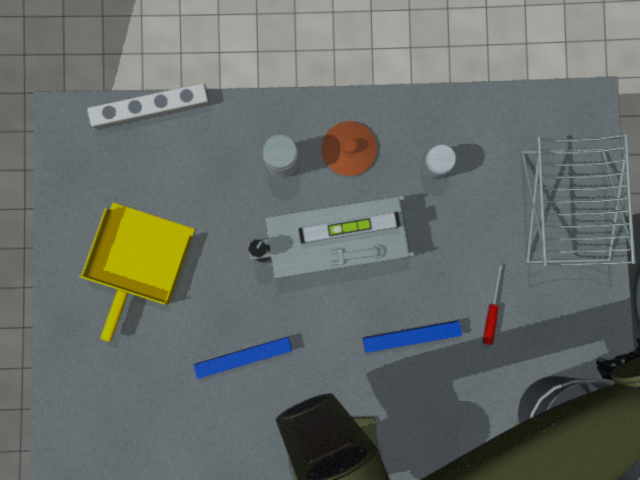

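View pics/side0.png

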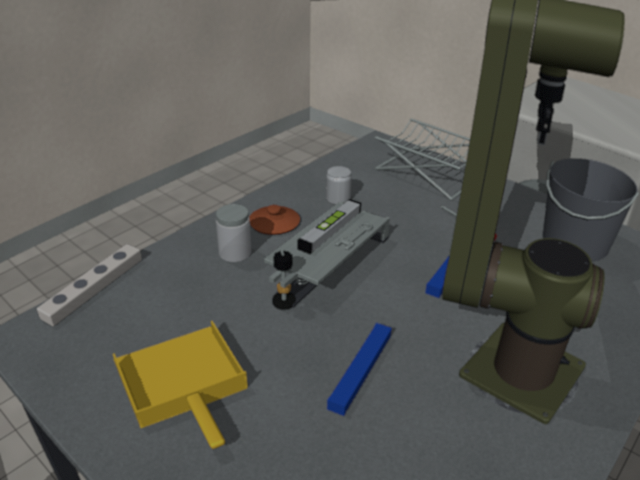

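Run:
```python
from h import *
c=capture("top"); save(c,"top1.png",(235,180,435,300),4)
for l in ["knob","level","wrench"]:
    for r in outline_of("top",l)[:1]:
        m=r["mask"]; ys,xs=np.nonzero(m); print(l,r["score"],m.sum(),xs.min(),xs.max(),ys.min(),ys.max())
        P=np.array([depth(c,(x,y)) for x,y in zip(xs,ys) if c["z_map"][y,x]>0]);
        print(np.percentile(P,[2,50,98],axis=0).round(3))
        if l=="level":
            rc=cv2.minAreaRect(np.c_[xs,ys].astype(np.float32)); B=cv2.boxPoints(rc); print(rc)
            for b in B: print(b,atz(c,b,.104).round(4))
            print("ctr",atz(c,rc[0],.104))
            print(np.linalg.lstsq(np.c_[P[:,:2],np.ones(len(P))],P[:,2],rcond=None)[0])
        if l=="knob":
            k=P[P[:,2]>.125]; print("knobtop",len(k),k.mean(0),k.min(0),k.max(0))
s=capture("side"); save(s,"side1.png",(240,190,420,320),4)
for r in outline_of("side","knob")[:2]:
    m=r["mask"]; ys,xs=np.nonzero(m); print(r["score"],m.sum(),xs.min(),xs.max(),ys.min(),ys.max(), atz(s,((xs.min()+xs.max())/2,(ys.min()+ys.max())/2),.12))
st=state()
from scipy.spatial.transform import Rotation as Ro
w=capture("wrist"); T=Ro.from_quat(st["orientation"]).as_matrix()
cp=-np.array(w["R"]).T@w["t"]; print("cam in tool",T.T@(cp-st["tool_pos"]), T.T@np.array(w["R"]).T); print(T)
```

```text
knob 0.84 236 249 265 240 257
[[0.503 0.154 0.124]
 [0.522 0.172 0.135]
 [0.538 0.19  0.141]]
knobtop 229 [0.52117236 0.17197181 0.13492577] [0.50097302 0.15295837 0.12520743] [0.5408918  0.19083971 0.1432987 ]
level 0.88 1558 298 399 212 243
[[ 0.539 -0.161  0.089]
 [ 0.567 -0.047  0.102]
 [ 0.596  0.07   0.109]]
((348.97869873046875, 227.81216430664062), (16.27653694152832, 101.9171371459961), 80.34010314941406)
[297.37708 228.3401 ] [0.5683 0.0778 0.104 ]
[397.84912 211.23848] [ 0.603  -0.1627  0.104 ]
[400.58032 227.28423] [ 0.5644 -0.1678  0.104 ]
[300.10828 244.38585] [0.5298 0.0722 0.104 ]
ctr [ 0.56636861 -0.04512707  0.104     ]
[0.04646841 0.03751421 0.07695465]
wrench 0.7 892 420 454 145 178
[[ 0.696 -0.304  0.012]
 [ 0.725 -0.267  0.088]
 [ 0.761 -0.238  0.095]]
0.9 362 273 293 251 270 [0.52256441 0.17269629 0.12      ]
0.22 869 326 351 166 203 [ 0.64902685 -0.17050764  0.12      ]
cam in tool [ 0.07024531  0.00115508 -0.14416463] [[ 1.56856517e-03 -9.61190248e-01 -2.75881944e-01]
 [ 9.99998724e-01  1.42382520e-03  7.24934246e-04]
 [-3.03992063e-04 -2.75882729e-01  9.61191254e-01]]
[[ 9.01384109e-01  4.33020425e-01  5.82353082e-06]
 [ 4.33020425e-01 -9.01384109e-01  2.53278651e-05]
 [ 1.62167211e-05 -2.03084274e-05 -1.00000000e+00]]
```

View pics/top1.png

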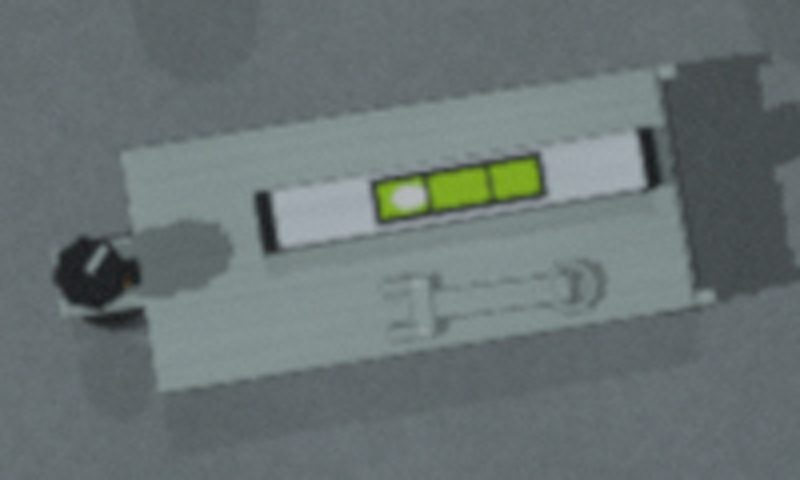

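View pics/side1.png

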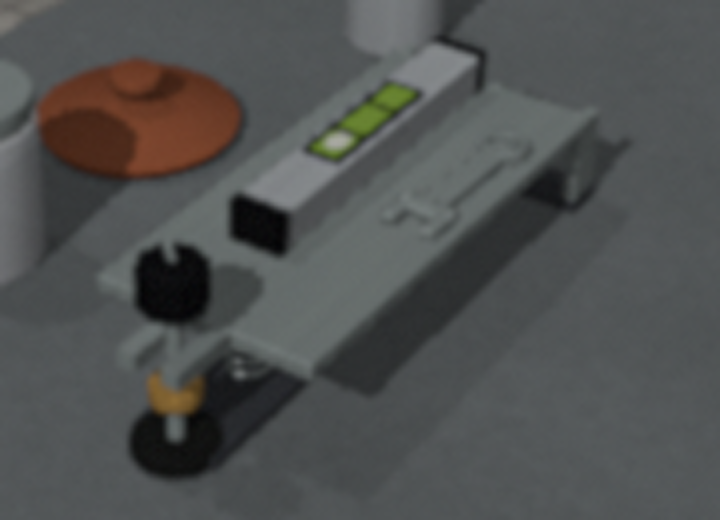

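View pics/wrist0.png

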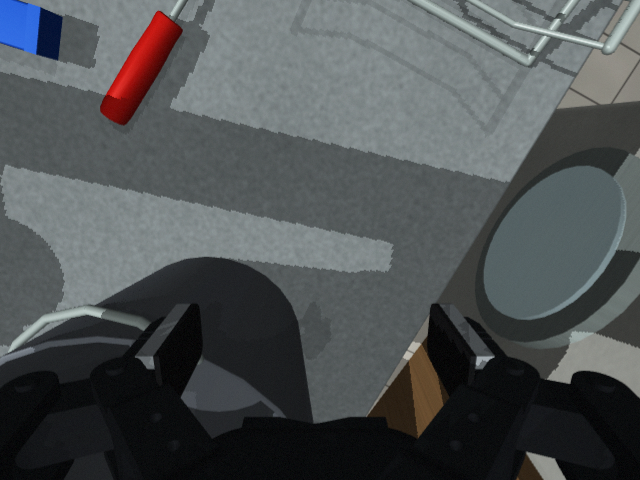

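```bash
python3 -m pendant '[[[0,0,-1.5],[0.27,0.62,-0.03],0],[[0,0,-1.5],[0.27,0.62,-0.03],0],[[0,0,-1.5],[0.27,0.62,-0.03],0],[[0,0,-1.5],[0.27,0.62,-0.03],0],[[0,0,-1.5],[0.27,0.62,-0.03],0],[[0,0,-1.5],[0.27,0.62,-0.03],0],[[0,0,-1.5],[0.27,0.62,-0.03],0],[[0,0,-1.5],[0.27,0.62,-0.03],0],[[0,0,-1.5],[0.27,0.62,-0.03],0],[[0,0,-1.5],[0.27,0.62,-0.03],0]]'; python3 -c "
from h import *
print(state())"
```

```text
t: 2.25
tool_pos: [0.4697, -0.1554, 0.2109]
orientation: [0.886, -0.463, 0.0, -0.0]
contact_force: [0.8, 0.8, 0.6]
width: 0.003
{'t': 2.25, 'joint_positions': array([-4.27977890e-01, -2.14718921e-01,  2.01171252e+00, -9.46627785e-06,
        1.34361375e+00,  2.10574598e+00]), 'qvel': array([ 8.87556710e-01,  7.54344184e-02, -3.00082999e-02, -9.46904915e-04,
       -5.14470727e-02,  2.17347392e+00]), 'effort': array([-4.42076236e+00, -2.74034232e+01, -3.55625260e+01,  1.14894021e-03,
        1.95121178e-01, -1.81090381e+00]), 'tool_pos': array([ 0.46973333, -0.1553702 ,  0.21088949]), 'orientation': array([ 8.86318419e-01, -4.63076038e-01,  4.92195096e-04, -2.17319703e-05]), 'contact_force': array([0.76575704, 0.79213519, 0.6141398 ]), 'ft_torque': array([ 0.01256245, -0.10550714, -0.03842871]), 'width': 0.0027122024447215486}
```

```bash
python3 -m pendant '[[[0,0,-0.1],[0.08,0.18,-0.05],0],[[0,0,-0.1],[0.08,0.18,-0.05],0],[[0,0,-0.1],[0.08,0.18,-0.05],0],[[0,0,-0.1],[0.08,0.18,-0.05],0],[[0,0,-0.1],[0.08,0.18,-0.05],0],[[0,0,-0.1],[0.08,0.18,-0.05],0]]'; python3 -c "
from h import *
s=state();print(s['joint_positions'],s['tool_pos'],s['contact_force'])
c=capture('wrist');save(c,'w1.png')"
```

```text
t: 2.85
tool_pos: [0.5491, 0.024, 0.16]
orientation: [0.864, -0.503, -0.001, 0.0]
contact_force: [-0.1, -0.9, 0.1]
width: -0.001
[-5.38207291e-02 -4.08800722e-02  1.94329084e+00 -4.14379287e-04
  1.24053076e+00  2.57184702e+00] [0.54911779 0.02398709 0.16002542] [-0.10963925 -0.93949395  0.09587147]
```

View pics/w1.png

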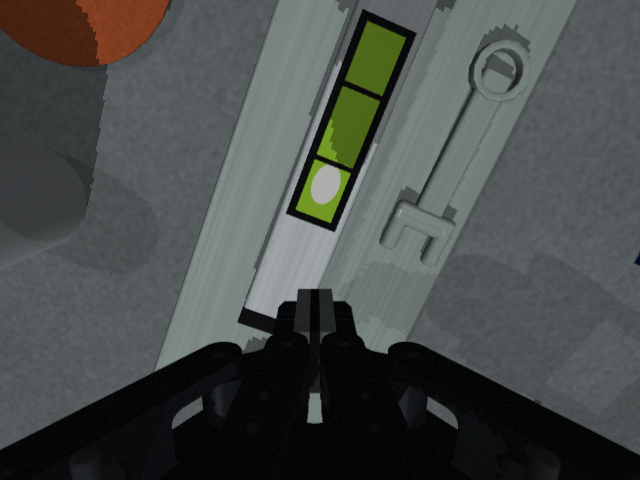

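```bash
python3 -c "
from h import *
s=state();print(s['tool_pos'],s['joint_positions'][5]); c=capture('wrist')
for p in [(390,20),(312,222),(352,121),(240,316),(326,183)]: print(p,atz(c,p,.105).round(4),depth(c,p).round(4))"
```

```text
[0.54916018 0.02287565 0.16056667] 2.571778655046392
(390, 20) [ 0.5783 -0.0999  0.105 ] [ 0.5782 -0.1009  0.1019]
(312, 222) [0.5625 0.0021 0.105 ] [0.5626 0.0019 0.1062]
(352, 121) [ 0.5705 -0.0527  0.105 ] [ 0.5705 -0.0527  0.1047]
(240, 316) [0.5712 0.0709 0.105 ] [0.5713 0.0699 0.1068]
(326, 183) [ 0.5664 -0.0196  0.105 ] [ 0.5666 -0.0198  0.1072]
```

```bash
python3 -m pendant '[[[0,0,0],[0.007,0.013,-0.02],0],[[0,0,0],[0.007,0.013,-0.045],0],[[0,0,0],[0.007,0.013,-0.05],0],[[0,0,0],[0.007,0.013,-0.053],0],[[0,0,0],[0.007,0.013,-0.056],0]]'; python3 -m pendant '[[[0,0,0],[0,0,-0.003],0],[[0,0,0],[0,0,-0.005],0],[[0,0,0],[0,0,-0.005],0]]'
```

```text
t: 3.45
tool_pos: [0.5569, 0.035, 0.1058]
orientation: [0.863, -0.505, 0.001, -0.0]
contact_force: [0.1, -0.5, 0.6]
width: 0.0
t: 3.75
tool_pos: [0.557, 0.0358, 0.1005]
orientation: [0.863, -0.504, 0.001, -0.0]
contact_force: [1.2, 0.3, 1.4]
width: 0.002
```

```bash
python3 -m pendant '[[[0,0,0],[0,0,-0.003],0],[[0,0,0],[0,0,-0.004],0]]';python3 -m pendant '[[[0,0,0],[0,0,-0.0015],0],[[0,0,0],[0,0,-0.002],0]]'; python3 -m pendant '[[[0,0,0],[0,0,-0.001],0],[[0,0,0],[0,0,-0.0015],0]]'
```

```text
t: 3.95
tool_pos: [0.5569, 0.0364, 0.0962]
orientation: [0.863, -0.504, 0.001, -0.001]
contact_force: [1.2, 2.6, 3.8]
width: -0.005
t: 4.15
tool_pos: [0.5568, 0.0365, 0.0941]
orientation: [0.863, -0.504, 0.0, -0.001]
contact_force: [1.6, 4.2, 5.0]
width: -0.003
t: 4.35
tool_pos: [0.5568, 0.0365, 0.0931]
orientation: [0.863, -0.504, 0.0, -0.001]
contact_force: [-0.3, 4.9, 9.1]
width: 0.0
```

```bash
python3 -m pendant '[[[0,0,0],[0,0,-0.0005],0],[[0,0,0],[0,0,-0.0005],0],[[0,0,0],[0,0,-0.0005],0],[[0,0,0],[0,0,-0.0005],0],[[0,0,0],[0,0,-0.0005],0],[[0,0,0],[0,0,-0.0005],0],[[0,0,0],[0,0,-0.0005],0],[[0,0,0],[0,0,-0.0005],0],[[0,0,0],[0,0,-0.0005],0],[[0,0,0],[0,0,-0.0005],0]]';  python3 -c "
from h import *
c=capture('wrist');save(c,'w2.png')"
```

```text
t: 5.35
tool_pos: [0.5569, 0.0365, 0.093]
orientation: [0.863, -0.504, 0.0, -0.001]
contact_force: [-2.4, 4.6, 9.8]
width: -0.001
```

View pics/w2.png

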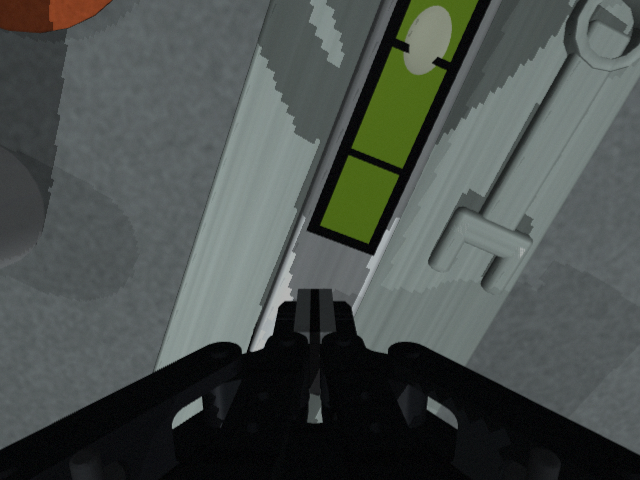

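```bash
python3 -c "
from h import *
c=capture('wrist')
A,B,b,e=[atz(c,p,.096)[:2] for p in [(420,54),(375,161),(429,40),(342,240)]]
print(np.linalg.norm(A-B)); M=(A+B)/2;u=(A-B)/np.linalg.norm(A-B); print((b-M)@u,(e-M)@u,c['z_map'][100,400],M)"
```

```text
0.03787598310982252
0.023876373037597803 -0.050769734565321085 0.13191743 [ 0.57059453 -0.0460339 ]
```

```bash
python3 -m pendant '[[[0,0,0],[0,0,0.03],0],[[0,0,0.1],[0,0,0.08],0],[[0,0,1.6],[-0.035,0.136,0.09],100],[[0,0,1.6],[-0.035,0.136,0.09],100],[[0,0,1.6],[-0.035,0.136,0.09],100],[[0,0,1.6],[-0.035,0.136,0.09],100],[[0,0,1.6],[-0.035,0.136,0.09],100],[[0,0,1.6],[-0.035,0.136,0.09],100],[[0,0,1.6],[-0.035,0.136,0.09],100],[[0,0,1.6],[-0.035,0.136,0.09],100]]'; python3 -m pendant '[[[0,0,2],[0,0,0],100],[[0,0,2],[0,0,0],100],[[0,0,2],[0,0,0],100],[[0,0,2],[0,0,0],100],[[0,0,2],[0,0,0],100],[[0,0,2],[0,0,0],100],[[0,0,2],[0,0,0],100],[[0,0,2],[0,0,0],100],[[0,0,2],[0,0,0],100],[[0,0,2],[0,0,0],100]]'; python3 -c "
from h import *
s=state();print(s['joint_positions'],s['tool_pos']);c=capture('wrist');save(c,'w3.png')
c=capture('top');save(c,'t3.png')
for r in pinpoint('top','knob')[:1]: print(r['score'],r['pixel'],atz(c,r['pixel'],.122))
c=capture('side');save(c,'s3.png')
for r in pinpoint('side','knob')[:1]: print(r['score'],r['pixel'],atz(c,r['pixel'],.122))
"
```

```text
t: 6.45
tool_pos: [0.5204, 0.1711, 0.1801]
orientation: [0.992, 0.124, -0.001, 0.001]
contact_force: [0.7, 0.3, -0.5]
width: 0.994
t: 7.45
tool_pos: [0.5205, 0.171, 0.1801]
orientation: [0.641, 0.767, -0.002, -0.0]
contact_force: [-0.4, 0.1, -0.0]
width: 0.999
[ 2.20286771e-01 -6.21707332e-02  1.92857940e+00 -1.70727839e-03
  1.27807511e+00  4.28810419e-02] [0.52045986 0.17100749 0.18005486]
0.82 [280.0, 259.8] [0.52730435 0.1771791  0.122     ]
```

View pics/w3.png

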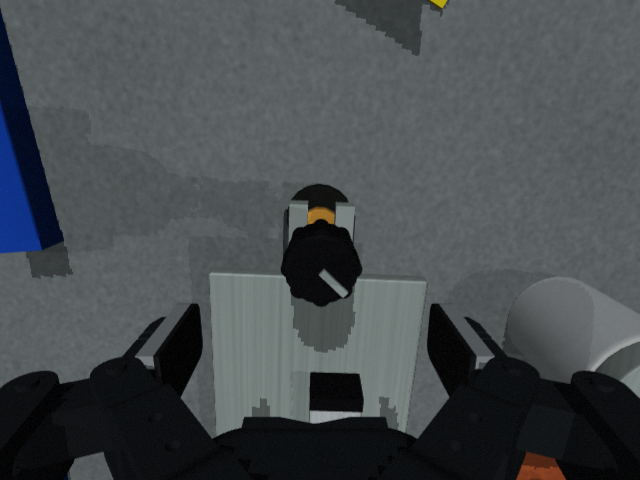

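View pics/s3.png

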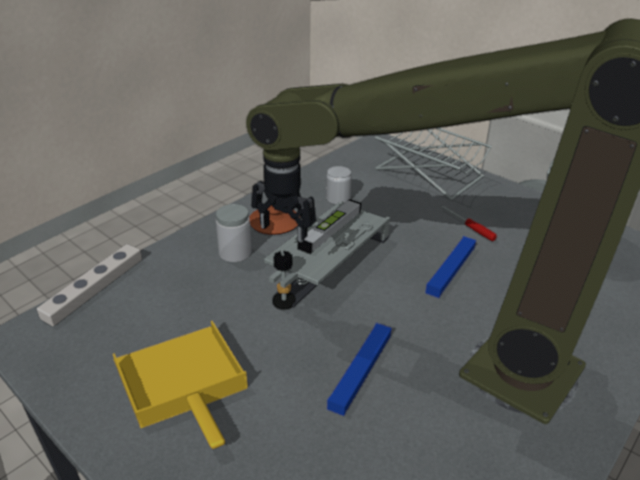

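```bash
python3 -c "
from h import *
s=state();c=capture('wrist');print(s['tool_pos'])
for r in pinpoint('wrist','knob')[:1]: print(r['score'],r['pixel'],atz(c,r['pixel'],.122))
for p in [(321,262),(282,262),(361,262)]: print(atz(c,p,.135),depth(c,p))
for r in outline_of('wrist','knob')[:1]:
  ys,xs=np.nonzero(r['mask']); P=np.array([depth(c,(x,y)) for x,y in zip(xs,ys)]);P=P[(P[:,2]>.13)&(P[:,2]<.15)];print(len(P),(P.min(0)+P.max(0))/2,P.max(0)-P.min(0))
"
```

```text
[0.52087324 0.17153333 0.18083789]
0.86 [323.2, 264.6] [0.5268766  0.16941229 0.122     ]
[0.52439996 0.17514454 0.135     ] [0.52433558 0.17543252 0.13584674]
[0.50422075 0.1716589  0.135     ] [0.50410586 0.17029491 0.13119477]
[0.54509198 0.17871849 0.135     ] [0.56962978 0.13609477 0.00233464]
4481 [0.52467209 0.17079606 0.13551288] [0.0421908  0.04245134 0.01101097]
```

```bash
python3 -m pendant '[[[0,0,0.15],[0.002,0.001,-0.02],100],[[0,0,0.25],[0.002,0.001,-0.05],100],[[0,0,0.25],[0.002,0.001,-0.07],100],[[0,0,0.25],[0.002,0.001,-0.079],100],[[0,0,0.25],[0.002,0.001,-0.079],100],[[0,0,0.25],[0.002,0.001,-0.079],20],[[0,0,0.25],[0.002,0.001,-0.079],20],[[0,0,0.25],[0.002,0.001,-0.079],20],[[0,0,0.25],[0.002,0.001,-0.079],20],[[0,0,0.25],[0.002,0.001,-0.079],20]]';python3 -c "
from h import *
s=state();print(s['joint_positions'],s['ft_torque']);c=capture('wrist');save(c,'w4.png')"
```

```text
t: 8.85
tool_pos: [0.5233, 0.1727, 0.1044]
orientation: [0.543, 0.839, -0.0, 0.0]
contact_force: [-4.4, -1.7, 6.5]
width: 0.447
[ 2.21680664e-01  2.15968218e-02  1.98191599e+00 -5.60407653e-04
  1.13850663e+00 -1.99848404e-01] [-0.37284592  0.8123797  -0.00451238]
```

View pics/w4.png

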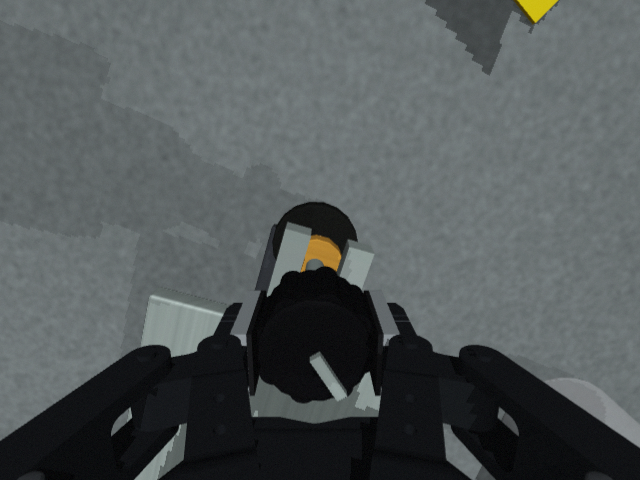

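```bash
python3 -m pendant '[[[0,0,-0.14],[0,0,0],20],[[0,0,-0.28],[0,0,0],20],[[0,0,-0.42],[0,0,0],20],[[0,0,-0.56],[0,0,0],20],[[0,0,-0.70],[0,0,0],20],[[0,0,-0.84],[0,0,0],20],[[0,0,-0.98],[0,0,0],20],[[0,0,-1.12],[0,0,0],20],[[0,0,-1.26],[0,0,0],20],[[0,0,-1.4],[0,0,0],20]]'; python3 -m pendant '[[[0,0,-0.14],[0,0,0],20],[[0,0,-0.28],[0,0,0],20],[[0,0,-0.42],[0,0,0],20],[[0,0,-0.56],[0,0,0],20],[[0,0,-0.70],[0,0,0],20],[[0,0,-0.84],[0,0,0],20],[[0,0,-0.98],[0,0,0],20],[[0,0,-1.12],[0,0,0],20],[[0,0,-1.26],[0,0,0],20],[[0,0,-1.35],[0,0,0],20]]';python3 -m pendant '[[[0,0,0],[0,0,0],20],[[0,0,0],[0,0,0],20]]'; python3 -c "
from h import *
s=state();print(s['joint_positions'],s['ft_torque']);c=capture('wrist');save(c,'w5.png')"
```

```text
t: 9.9
tool_pos: [0.5246, 0.1724, 0.1044]
orientation: [0.957, 0.289, 0.001, 0.001]
contact_force: [1.1, -3.5, 3.1]
width: 0.453
t: 10.9
tool_pos: [0.5245, 0.1711, 0.1044]
orientation: [0.928, -0.372, 0.002, 0.001]
contact_force: [-0.4, -8.3, 4.0]
width: 0.454
t: 11.1
tool_pos: [0.5246, 0.1711, 0.1044]
orientation: [0.929, -0.37, 0.002, 0.001]
contact_force: [-1.3, -8.5, 5.0]
width: 0.448
[ 0.22008516  0.02188567  1.98156865 -0.00440202  1.13618068  2.55046131] [-1.16017332  0.06316734 -0.1240409 ]
```

View pics/w5.png

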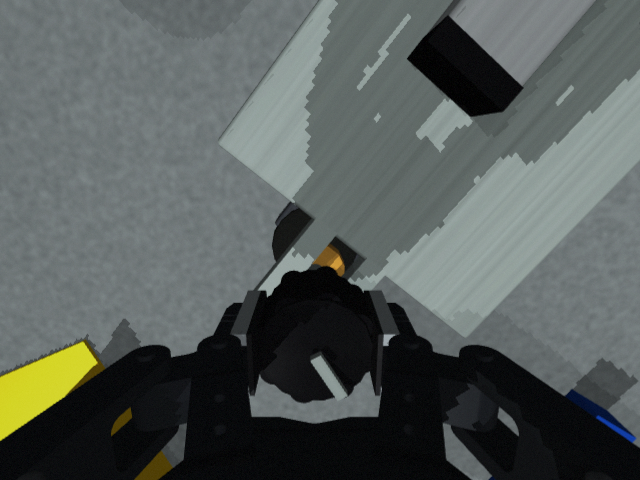

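```bash
python3 -m pendant '[[[0,0,0],[0,0,0],90],[[0,0,0],[0,0,0],90],[[0,0,0],[0,0,0],90],[[0,0,0],[0,0,0.04],90],[[0,0,0],[0,0,0.075],90],[[0,0,-0.3],[0.034,-0.137,0.075],0],[[0,0,-0.3],[0.034,-0.137,0.075],0],[[0,0,-0.3],[0.034,-0.137,0.075],0],[[0,0,-0.3],[0.034,-0.137,0.06],0],[[0,0,-0.3],[0.034,-0.137,0.04],0]]';python3 -m pendant '[[[0,0,0],[0,0,0],0],[[0,0,0],[0,0,0],0]]'; python3 -c "
from h import *
s=state();print(s['joint_positions'],s['tool_pos']);c=capture('wrist');save(c,'w6.png')"
```

```text
t: 12.15
tool_pos: [0.5583, 0.0352, 0.1433]
orientation: [0.863, -0.505, 0.001, -0.001]
contact_force: [-0.4, 0.1, -0.0]
width: 0.042
t: 12.35
tool_pos: [0.5566, 0.0367, 0.1419]
orientation: [0.864, -0.504, -0.001, 0.0]
contact_force: [0.1, 0.8, 1.2]
width: 0.003
[-3.05146065e-02 -4.34709663e-03  1.93968592e+00  2.72329355e-04
  1.20798991e+00  2.59671451e+00] [0.55662889 0.03670455 0.14189881]
```

View pics/w6.png

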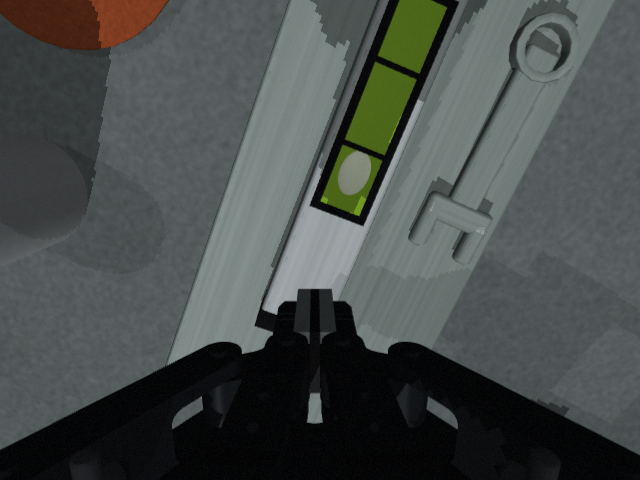

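```bash
python3 -m pendant '[[[0,0,0],[0,0,-0.02],0],[[0,0,0],[0,0,-0.034],0],[[0,0,0],[0,0,-0.037],0],[[0,0,0],[0,0,-0.04],0],[[0,0,0],[0,0,-0.042],0],[[0,0,0],[0,0,-0.042],0]]'; python3 -m pendant '[[[0,0,0],[0,0,-0.001],0],[[0,0,0],[0,0,-0.0015],0],[[0,0,0],[0,0,-0.0015],0]]'
```

```text
t: 13.0
tool_pos: [0.5576, 0.0362, 0.1013]
orientation: [0.863, -0.504, 0.0, -0.0]
contact_force: [-1.4, 1.3, 2.2]
width: 0.0
t: 13.3
tool_pos: [0.5578, 0.0361, 0.0996]
orientation: [0.863, -0.504, 0.0, -0.001]
contact_force: [0.3, 2.5, 2.9]
width: 0.001
```

```bash
python3 -m pendant '[[[0,0,0],[0,0,-0.001],0],[[0,0,0],[0,0,-0.0015],0],[[0,0,0],[0,0,-0.0015],0]]';python3 -m pendant '[[[0,0,0],[0,0,-0.0005],0],[[0,0,0],[0,0,-0.001],0],[[0,0,0],[0,0,-0.001],0]]'
```

```text
t: 13.6
tool_pos: [0.5578, 0.036, 0.0981]
orientation: [0.863, -0.504, 0.0, -0.0]
contact_force: [-0.1, 3.0, 3.2]
width: 0.0
t: 13.9
tool_pos: [0.5578, 0.0361, 0.0979]
orientation: [0.863, -0.504, 0.0, -0.0]
contact_force: [-1.5, 2.9, 8.6]
width: -0.003
```

Seated on the collar (stiff from z≈0.098). Press a bit more and let the bubble settle.

```bash
python3 -m pendant '[[[0,0,0],[0,0,-0.0005],0],[[0,0,0],[0,0,-0.0005],0],[[0,0,0],[0,0,-0.0005],0],[[0,0,0],[0,0,-0.0005],0],[[0,0,0],[0,0,-0.0005],0],[[0,0,0],[0,0,-0.0005],0],[[0,0,0],[0,0,-0.0005],0],[[0,0,0],[0,0,-0.0005],0],[[0,0,0],[0,0,-0.0005],0],[[0,0,0],[0,0,-0.0005],0]]';  python3 -m pendant '[[[0,0,0],[0,0,0],0],[[0,0,0],[0,0,0],0],[[0,0,0],[0,0,0],0],[[0,0,0],[0,0,0],0],[[0,0,0],[0,0,0],0],[[0,0,0],[0,0,0],0],[[0,0,0],[0,0,0],0],[[0,0,0],[0,0,0],0]]';python3 -c "
from h import *
c=capture('wrist');save(c,'w7.png')"
```

```text
t: 14.9
tool_pos: [0.5578, 0.0361, 0.0979]
orientation: [0.863, -0.504, 0.0, -0.0]
contact_force: [-3.7, 2.9, 10.5]
width: -0.0
t: 15.7
tool_pos: [0.5578, 0.0361, 0.0979]
orientation: [0.863, -0.504, 0.0, -0.0]
contact_force: [-2.4, 3.5, 10.6]
width: -0.002
```

View pics/w7.png

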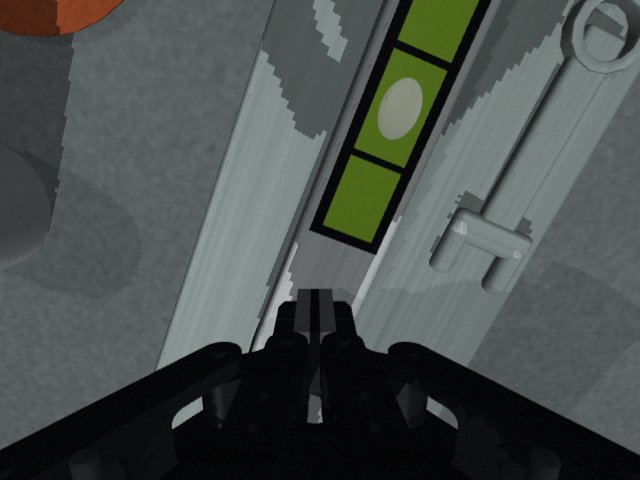

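The bubble is centred at (400,108), midway between the lines at (422,57) and (377,163). The press is steady at 10.6 N.

```bash
python3 -c "
from h import *
c=capture('wrist')
A,B,b=[atz(c,p,.1)[:2] for p in [(422,57),(377,163),(400,108)]]
print((b-(A+B)/2)@(A-B)/np.linalg.norm(A-B),state()['contact_force'])
print(sign_off())"
```

```text
0.0013529290784865546 [-3.67042424  3.5423342  11.6131833 ]
the job is handed in; nothing more can be done
None
```

I turned the foot's knob until the bubble stood between the lines, and handed the job in while still pressing the level down. The sign-off gives no verdict.

- **First press:** with about 10 N on the level, the bubble stood about 24 mm past the middle of the vial, on the low-foot side. That works out at about 2.75 rad of knob turn.
- **Turning:** I gripped the knob and turned it 2.75 rad clockwise. The gripper and the knob's mark moved together in the pictures, so it did not slip.
- **Last checks:** pressing again, the bubble came to rest about 1.4 mm from the middle of the vial, against the 6 mm allowed. The push was about 11 N and steady, and the shelf felt stiff on its collar from a tool height of 98 mm.
- **Time:** about 16 s of the 69 s had passed at hand-in.
- **Not checked separately:** I did not measure the shelf's tilt apart from the bubble, or compare the other objects' positions before and after. The arm only touched the level and the knob.

No check failed. The only disagreement was between the cameras on the knob's position, by up to 6 mm. I used a middle value, and the grip came out well.

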